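# Seat the well plate on the blotting manifold's pins and clip it

### The job

The white well plate on the vacuum blotting manifold was put down short of its place and lies crooked, its far side riding on the two locating pins. Push it along with the fingertips, never lifting it, until both its pin holes drop over the pins and it lies flat on the deck; then swing the clip behind it round by its red knob, with a fingertip, until it points across the plate's far edge and holds it down. Leave the dishes, beaker, vial and forceps standing or lying where they are.

Things in the scene. Friction and masses are not known exactly. Their poses are not given: they have to be found in the camera images.
- manifold: vacuum blotting manifold, fixed to the bench: grey chamber, dark steel deck with a black gasket sheet let in. Origin at bench height under the centre of the plate's seat; z up, y to its left, -x its front (to the robot, turned up to 0.25 rad). Deck top 45 mm above the origin, from x = -86 to +92 mm and y = -100 to +100 mm; only plate, pins and clip stand higher
- pin_left (a point): tip of the left steel locating pin, at (10, +64, 54) mm of the manifold. The pin is 8 mm thick and stands 9 mm above the deck; its upper 5 mm taper to 3 mm, so it draws in a hole that is about 2 mm off
- pin_right (a point): tip of the right locating pin, the same, at (10, -64, 54) mm
- well_plate: loose white plastic plate with 96 wells, 100 (x) by 168 (y) by 16 mm, 0.2 to 0.42 kg. Origin: centre of its underside, axes as the manifold's. It starts 14 to 28 mm short of its seat (to the front), up to 12 mm to either side, turned up to 0.1 rad, leaning on the pins and its front edge (7 degrees); a few newtons at an edge slide it. Seated, its origin is at (0, 0, 45) mm of the manifold
- hole_left (a point): centre of the lower mouth of the plate's left pin hole (10 mm across, right through), at (10, +64, 0) mm of the plate
- hole_right (a point): centre of the lower mouth of the plate's right pin hole, at (10, -64, 0) mm of the plate
- clip (a joint): angle of the steel clip behind the plate: 0 = parked, pointing to the manifold's +y; grows anticlockwise from above; at its stop, 1.57, it points to -x over the plate's far edge. Starts at 0 to 0.3; about 1 N at the knob turns it, and it stays where left. Arm 14 mm wide, 40 mm long from the axis, 6 mm thick, its underside 2.5 mm above a seated plate: an unseated plate is in its way
- clip_pivot (a point): point on the clip's upright turning axis at the underside of the arm, at (72, 0, 63.5) mm of the manifold; a post 12 mm thick carries it
- clip_knob (a point): centre of the upright red knob on the clip's arm, 33 mm from the turning axis: 10 mm thick, reaching from 24.5 to 44.5 mm above the deck (the point is 34.5 mm above it)
- dishes: two stacked clear petri dishes, 70 mm across, 32 mm high, behind the manifold to the left; loose. Origin under the centre
- beaker: small glass beaker, 46 mm across, 60 mm high, right of the manifold, farther back; loose. Origin under the centre
- vial: glass vial with a cap, 25 mm across, 50 mm high, behind the manifold; loose. Origin under the centre
- forceps_loose: steel forceps lying on the bench in front of the manifold, 123 mm long (its y), 20 mm wide, 8 mm high; loose. Origin under the centre

How it is judged:
By the outcome, as a careful person would: the job done as asked, in the order asked, and still so for the second after the job is handed in, with the robot touching nothing.
It also fails if it takes over 72 s, if anything falls off the work surface, if the arm or the gripper's body presses on something with over 40 N, if the wrist force passes 120 N, or if a joint passes its speed limit or range.

### The arm

A 6-joint arm with a two-finger parallel gripper is mounted at the origin on a cart in front of the work surface, level with it; the furniture and walls round the work are solid. World frame = base frame: x ahead of the robot, y to its left, z up, the work surface at z = 0. Lengths are in m, angles in rad, forces in N, time in s.
With the tool pointing down it reaches from about 0.35 to 0.85 m from the base axis. Payload 8.1 kg.
Tool frame: the origin (TCP) lies on the centre line of the jaws, within the pads' length; the fingertips stand 14 mm ahead of it and the grasp point (between the pads) lies 5 mm behind it; z points along the fingers, y is the direction in which the jaws open and shut (so a half turn about z gives the same grasp; the last joint's range is limited). The gripper opens to 93 mm and grips with 3 to 60 N. Pads are 15 mm wide; open, the fingers measure 128 mm over their backs; the gripper's body (75 mm by 188 mm) begins 65 mm behind the grasp point.
Start: joints at [-1.346, 0.13, 1.488, -0, 1.523, -0.085], TCP at [0.183, -0.571, 0.233] pointing down, gripper open.
Joint ranges: [-2.96, 2.96], [-0.89, 2.26], [0.02, 2.5], [-1.34, 4.48], [0, 2.73], [-2.66, 2.66]. Speed limits (rad/s): [2.39, 2.39, 2.79, 3.14, 3.14, 3.14].

### API

Orientations are given as a rotation vector (axis times angle).
In Python, from cell import sensors, vision, env gives the robot as it stands.
- The arm moves only by the shell command python3 -m jog 'ROWS' [FORCE]. ROWS is JSON, a list of rows, each an object of numbers: "claw": the finger opening in mm, from 0 to 93; "dx", "dy", "dz": the shift along the tool's x, y, z normalised to -1 to 1, where 1 is 20 cm; "ax", "ay", "az": the turn, a rotation vector about the tool's x, y, z normalised to -1 to 1, where 1 is 30 degrees. A call has 1 to 5 rows; each row is the pose to reach, as a shift and turn from the pose measured when the call began, along the tool's axes at that moment; what a row does not reach only later rows make up. A row lasts 1/8 s, in which the tool goes at most 62.5 mm and 10.7 degrees, less where a joint would pass 70% of its speed; a pose out of reach is approached as far as the arm can. A call with a number of a shift or a turn outside -1 to 1 is refused whole. A call with a gripper value outside its range is refused whole. The fingers move at their own pace and stop on an object; FORCE is the grip in N (left out, the last holds). Time passes only in rows, so rows that repeat a pose let the fingers close. It gives the time, the measured TCP pose, the force and the opening at its end, in the units of the state.
- sensors.observe(): the state, without advancing time (a new reading comes with each control period).
- vision.read_camera(name): name is "scene" or "top"; returns the picture (420x560x3 uint8, red, green, blue); there is no depth.
- vision.camera_params(name): a dict with "vfov" (degrees; the focal length in pixels is half the picture's height over the tangent of half this angle, whatever the lens; pixels are square), "cx", "cy" (the principal point, pixels), "dist_coeffs" ([k1, k2, p1, p2, k3] as OpenCV has them; the pictures are not rectified), "R" (3x3) and "t" (3): a world point X has camera coordinates R X + t. Camera axes: x right, y down, z forward; pixel columns grow to the right and rows downward; lengths in m; the calibration is good to about 2 mm. A picture is of the moment at which its call begins. camera_params takes no time and is no camera call.
- env.hand_in(): hands the job in, once; it reports no verdict.
The state is a dict: "clock": time; "q": joint angles; "dq": joint speeds; "tau": joint torques, N m; "eef_pos": TCP position; "eef_rot": TCP orientation; "force": force on the tool from outside, world axes, zero at the start; "moment": the same for the moment, N m; "gripper_width": finger opening in m.
Only numpy, scipy, OpenCV 4.12 (cv2) and the standard library are available. Lean on these libraries where they do the work, as an engineer would, in place of code of your own. Each camera call takes 0.05 s, during which the arm holds its last target.

## Working session

There is one attempt and no reset: what is moved stays moved. The work goes in short steps, Python scripts to look and compute and a shell command to move; the robot and the scene stay as the last step left them, time stands still between calls to the robot, and variables do not carry over. Pictures are saved under pics/ and viewed, and the job is handed in when it is done.

```bash
ls; mkdir -p pics; python3 - <<'E'
from cell import sensors, vision, env
import cv2
s=sensors.observe(); print(s)
for n in("scene","top"):
    im=vision.read_camera(n); cv2.imwrite(f"pics/{n}0.png",im[:,:,::-1]); p=vision.camera_params(n); print(n,p)
E
```

```text
pics
{'clock': 0.0, 'q': array([-1.34636245e+00,  1.31144783e-01,  1.48925557e+00,  6.78559196e-06,
        1.52298721e+00, -8.53834879e-02]), 'dq': array([ 0.00046449,  0.00145667,  0.00096498, -0.00038361,  0.00156762,
       -0.0009596 ]), 'tau': array([ 7.86530236e-04, -5.59852159e+01, -4.91748583e+01,  7.65565876e-02,
        3.52286675e-02, -1.46019029e-04]), 'eef_pos': array([ 0.18284554, -0.57090453,  0.23161022]), 'eef_rot': array([-3.10220452e+00, -4.84439083e-01,  1.85138383e-04]), 'force': array([-0.42822136,  0.56843772, -0.04016347]), 'moment': array([ 0.02825629, -0.03173687,  0.03517617]), 'gripper_width': 0.09258547886225914}
scene {'vfov': 45.1433805576535, 'cx': 283.91057192890116, 'cy': 210.31349361910907, 'dist_coeffs': array([0.04723251, 0.        , 0.        , 0.        , 0.        ]), 'R': array([[-0.83574483, -0.54870913,  0.02118642],
       [-0.39829406,  0.57918278, -0.71127291],
       [ 0.37801113, -0.60288108, -0.7025966 ]]), 't': array([0.40844393, 0.31113178, 1.00236762])}
top {'vfov': 45.122056658336334, 'cx': 278.34675550530113, 'cy': 208.4559649116105, 'dist_coeffs': array([-0.14686249,  0.        ,  0.        ,  0.        ,  0.        ]), 'R': array([[ 0.02332942, -0.99942937,  0.0244268 ],
       [-0.9969322 , -0.02508321, -0.07414185],
       [ 0.07471224, -0.02262218, -0.9969485 ]]), 't': array([-0.08842808,  0.52444127,  1.21286868])}
```

View pics/scene0.png

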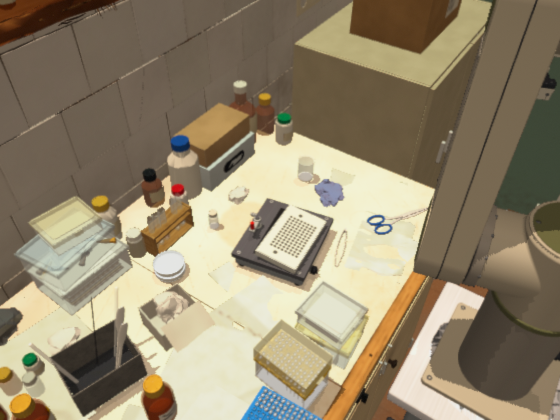

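View pics/top0.png

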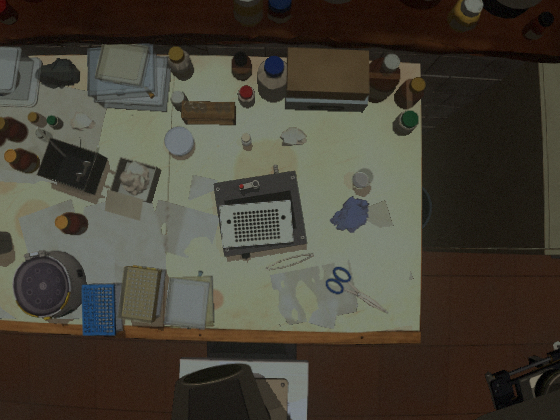

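```bash
python3 - <<'E'
import cv2
a=cv2.imread("pics/top0.png")[130:270,130:330]; cv2.imwrite("pics/top0z.png",cv2.resize(a,None,fx=4,fy=4,interpolation=cv2.INTER_CUBIC))
a=cv2.imread("pics/scene0.png")[110:270,100:300]; cv2.imwrite("pics/scene0z.png",cv2.resize(a,None,fx=3.7,fy=3.7,interpolation=cv2.INTER_CUBIC))
E
```

```text
(no output)
```

View pics/top0z.png

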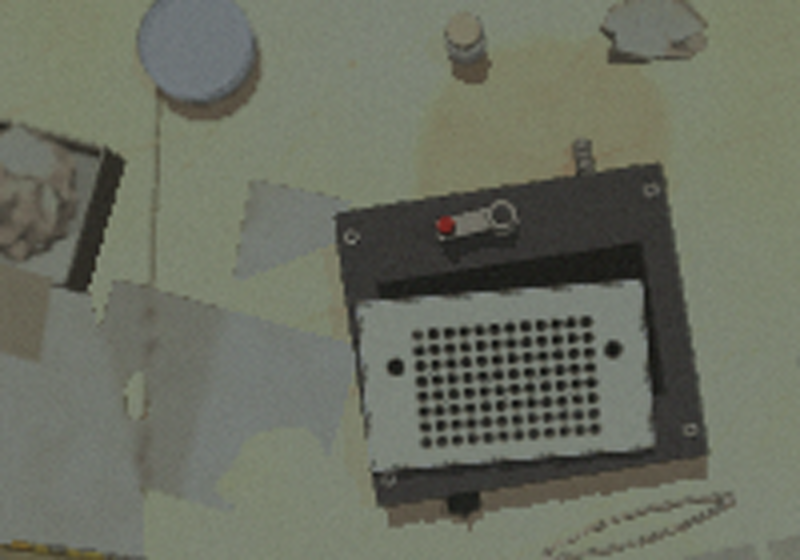

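View pics/scene0z.png

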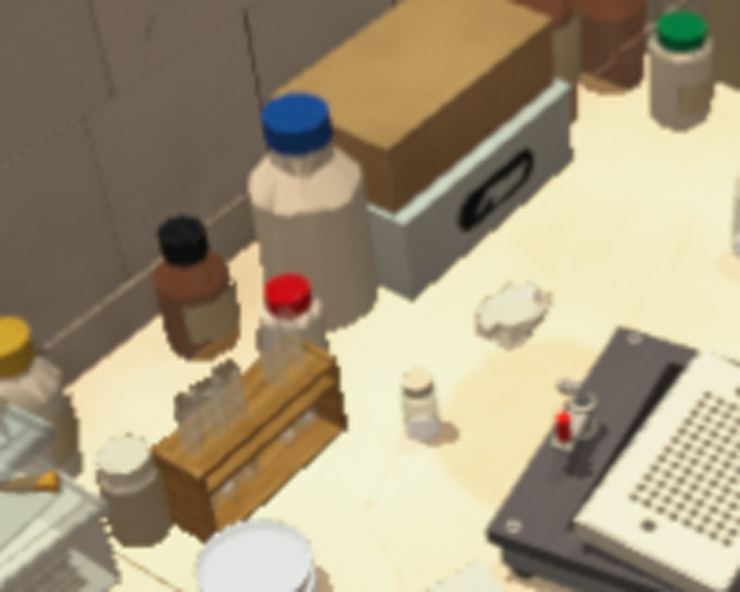

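```bash
cat > h.py <<'E'
import numpy as np, cv2
from cell import sensors, vision
def ray(n,uv):
    p=vision.camera_params(n); f=210/np.tan(np.radians(p["vfov"]/2))
    K=np.array([[f,0,p["cx"]],[0,f,p["cy"]],[0,0,1]])
    u=cv2.undistortPoints(np.array(uv,float).reshape(-1,1,2),K,p["dist_coeffs"],criteria=(3,50,1e-10)).reshape(-1,2)
    R=p["R"]; return -R.T@p["t"], np.c_[u,np.ones(len(u))]@R
def onz(n,uv,z):
    c,d=ray(n,uv); z=np.broadcast_to(z,(len(d),))
    return c+d*((z-c[2])/d[:,2])[:,None]
def proj(n,X):
    p=vision.camera_params(n); f=210/np.tan(np.radians(p["vfov"]/2))
    K=np.array([[f,0,p["cx"]],[0,f,p["cy"]],[0,0,1]])
    return cv2.projectPoints(np.array(X,float).reshape(-1,1,3),cv2.Rodrigues(p["R"])[0],p["t"],K,p["dist_coeffs"])[0].reshape(-1,2)
def shot(n,name):
    im=vision.read_camera(n)[:,:,::-1].copy(); cv2.imwrite(f"pics/{name}.png",im); return im
def zoom(im,x0,y0,w,h,s,name): cv2.imwrite(f"pics/{name}.png",cv2.resize(im[y0:y0+h,x0:x0+w],None,fx=s,fy=s,interpolation=cv2.INTER_CUBIC))
E
python3 - <<'E'
from h import *
for n in("top","scene"): print(ray(n,[[0,0]])[0])
im=cv2.imread("pics/top0.png"); hsv=cv2.cvtColor(im,cv2.COLOR_BGR2HSV)
g=cv2.cvtColor(im,cv2.COLOR_BGR2GRAY)
for p in [(216,200),(290,180),(300,235),(225,252),(230,220),(250,205),(210,190),(310,220),(265,265),(260,256)]: print(p,g[p[1],p[0]],hsv[p[1],p[0]],im[p[1],p[0]])
# rough
dz=np.array([(336,213),(661,165),(707,455),(380,507)])/4+130
print(onz("top",dz,0.045).round(4))
pz=np.array([(357,300),(645,280),(655,447),(372,472)])/4+130
print(onz("top",pz,[.073,.073,.061,.061]).round(4))
E
```

```text
Traceback (most recent call last):
  File "h.py", line 6, in ray
    u=cv2.undistortPoints(np.array(uv,float).reshape(-1,1,2),K,p["dist_coeffs"],criteria=(3,50,1e-10)).reshape(-1,2)
      ~~~~~~~~~~~~~~~~~~~^^^^^^^^^^^^^^^^^^^^^^^^^^^^^^^^^^^^^^^^^^^^^^^^^^^^^^^^^^^^^^^^^^^^^^^^^^^^^
cv2.error: OpenCV(4.12.0) :-1: error: (-5:Bad argument) in function 'undistortPoints'
> Overload resolution failed:
>  - undistortPoints() got an unexpected keyword argument 'criteria'
>  - undistortPoints() got an unexpected keyword argument 'criteria'
```

```bash
sed -i 's/cv2.undistortPoints(\(.*\),criteria=(3,50,1e-10))/cv2.undistortPointsIter(\1,None,None,(3,50,1e-10))/' h.py; grep undist h.py
cat > m.py <<'E'
from h import *
def lines(mask):
    c=max(cv2.findContours(mask,cv2.RETR_EXTERNAL,cv2.CHAIN_APPROX_NONE)[0],key=cv2.contourArea).reshape(-1,2).astype(float)
    box=cv2.boxPoints(cv2.minAreaRect(c.astype(np.float32)))
    # order: far-left, far-right, near-right, near-left (image: up=far)
    s=box[np.argsort(box[:,1])]; fl,fr=s[:2][np.argsort(s[:2,0])]; nl,nr=s[2:][np.argsort(s[2:,0])]
    B=[fl,fr,nr,nl]; L=[]
    for i in range(4):
        a,b=B[i],B[(i+1)%4]; d=(b-a)/np.linalg.norm(b-a); nn=np.array([-d[1],d[0]])
        t=(c-a)@d; e=(c-a)@nn; w=np.linalg.norm(b-a)
        P=c[(abs(e)<3)&(t>.12*w)&(t<.88*w)]
        v=cv2.fitLine(P.astype(np.float32),cv2.DIST_HUBER,0,.01,.01).ravel(); L.append(v)
    out=[]
    for i in range(4):
        a,b=L[i-1],L[i]; A=np.c_[a[:2],-b[:2]]; k=np.linalg.solve(A,b[2:]-a[2:]); out.append(a[2:]+k[0]*a[:2])
    return np.array(out)
def T(yaw,o,X): c,s=np.cos(yaw),np.sin(yaw); return np.array(o)+np.array(X)@np.array([[c,s],[-s,c]])
def fit(model,pts):
    m=np.array(model,float); mc,pc=m.mean(0),pts.mean(0); a=m-mc; b=pts-pc
    yaw=np.arctan2((a[:,0]*b[:,1]-a[:,1]*b[:,0]).sum(),(a*b).sum())
    o=pc-T(yaw,[0,0],mc); r=pts-T(yaw,o,m); return yaw,o,r
def inv(yaw,o,P): c,s=np.cos(yaw),np.sin(yaw); return (np.array(P)-o)@np.array([[c,-s],[s,c]])
E
python3 - <<'E'
from m import *
for n in("top","scene"): print(ray(n,[[0,0]])[0])
im=cv2.imread("pics/top0.png"); hsv=cv2.cvtColor(im,cv2.COLOR_BGR2HSV)
for p in [(216,200),(290,180),(300,235),(225,252),(230,220),(250,205),(210,190),(310,220),(265,265),(260,256)]: print(p,hsv[p[1],p[0]])
dz=np.array([(336,213),(661,165),(707,455),(380,507)])/4+130
print(onz("top",dz,0.045).round(4))
pz=np.array([(357,300),(645,280),(655,447),(372,472)])/4+130
print(onz("top",pz,[.073,.073,.061,.061]).round(4))
E
```

```text
u=cv2.undistortPointsIter(np.array(uv,float).reshape(-1,1,2),K,p["dist_coeffs"],None,None,(3,50,1e-10)).reshape(-1,2)
[ 0.43427923 -0.04778522  1.25021067]
[0.08637072 0.64822322 0.91690623]
(216, 200) [ 9 32 56]
(290, 180) [38 21 49]
(300, 235) [15 29 53]
(225, 252) [ 0 20 51]
(230, 220) [50 23 67]
(250, 205) [ 50  18 130]
(210, 190) [ 66  11 120]
(310, 220) [ 41  37 130]
(265, 265) [ 41  36 133]
(260, 256) [22 47 97]
[[ 0.5814  0.0807  0.045 ]
 [ 0.6155 -0.1138  0.045 ]
 [ 0.4419 -0.1449  0.045 ]
 [ 0.4064  0.0489  0.045 ]]
[[ 0.5271  0.0637  0.073 ]
 [ 0.5431 -0.1042  0.073 ]
 [ 0.4458 -0.1128  0.061 ]
 [ 0.4271  0.0529  0.061 ]]
```

```bash
cat >> m.py <<'E'
MD=[(.092,.1),(.092,-.1),(-.086,-.1),(-.086,.1)]
MP=[(.05,.084),(.05,-.084),(-.05,-.084),(-.05,.084)]
def measure(im,up=4,zfar=.073,deck=True):
    x0,y0,w,h=195,155,130,120
    roi=im[y0:y0+h,x0:x0+w]; b=cv2.resize(roi,None,fx=up,fy=up,interpolation=cv2.INTER_CUBIC)
    v=b.max(2)
    conv=lambda p:(p+.5)/up-.5+[x0,y0]
    r={}
    dark=((v<85)*255).astype(np.uint8)
    n,lab,st,_=cv2.connectedComponentsWithStats(dark); i=1+np.argmax(st[1:,4]); dm=((lab==i)*255).astype(np.uint8)
    dm=cv2.morphologyEx(dm,cv2.MORPH_OPEN,np.ones((21,21)))
    c=max(cv2.findContours(dm,cv2.RETR_EXTERNAL,cv2.CHAIN_APPROX_NONE)[0],key=cv2.contourArea)
    hull=np.zeros_like(dm); cv2.fillConvexPoly(hull,cv2.convexHull(c),255)
    dp=conv(lines(hull))
    pm=((v>95)*255).astype(np.uint8)&cv2.erode(hull,np.ones((9,9)))
    pm=cv2.morphologyEx(pm,cv2.MORPH_CLOSE,np.ones((25,25))); pm=cv2.morphologyEx(pm,cv2.MORPH_OPEN,np.ones((41,41)))
    pp=conv(lines(pm))
    return dp,pp,hull,pm
E
python3 - <<'E'
from m import *
im=cv2.imread("pics/top0.png")
dp,pp,hull,pm=measure(im)
print(dp.round(1).tolist(),pp.round(1).tolist())
y,o,r=fit(MD,onz("top",dp,.045)[:,:2]); print("manifold",y,o,(r*1e3).round(1).tolist())
P=onz("top",pp,[.073,.073,.061,.061])[:,:2]
y2,o2,r2=fit(MP,P);print("plate",y2,o2,(r2*1e3).round(1).tolist())
print("rel",y2-y,inv(y,o,o2)*1e3, "corners",(inv(y,o,P)*1e3).round(1).tolist())
# holes
g=cv2.resize(im[155:275,195:325],None,fx=4,fy=4,interpolation=cv2.INTER_CUBIC).max(2)
# overlay
b=cv2.resize(im[155:275,195:325],None,fx=4,fy=4,interpolation=cv2.INTER_CUBIC)
for p,c in((dp,(0,0,255)),(pp,(255,0,0))): cv2.polylines(b,[((p-[195,155]+.5)*4).astype(int)],True,c,1)
# predicted points
hsv=cv2.cvtColor(im,cv2.COLOR_BGR2HSV); red=((hsv[...,0]<8)|(hsv[...,0]>172))&(hsv[...,1]>120)&(hsv[...,2]>60)
ys,xs=np.nonzero(red[170:200,225:270]); k=np.array([xs.mean()+225,ys.mean()+170]);print("red",len(xs),k)
K=onz("top",[k],.085)[0,:2]; pv=onz("top",[np.array([503,215])/4+130-.4],.070)[0,:2]
km=inv(y,o,K)*1e3; pm_=inv(y,o,pv)*1e3; print("knob",K,km,"pivot",pm_, "dist",np.hypot(*(km-[72,0])), "ang",np.arctan2(-(km[0]-72),km[1]))
for X,col in(((.010,.064,.054),(0,255,0)),((.010,-.064,.054),(0,255,0)),((.072,0,.0635),(0,255,255))):
    w=T(y,o,[X[:2]])[0]; q=proj("top",[*w,X[2]])[0]; cv2.circle(b,tuple(((q-[195,155]+.5)*4).astype(int)),4,col,1)
cv2.imwrite("pics/ov0.png",b)
E
```

```text
Traceback (most recent call last):
  File "m.py", line 36, in measure
    dp=conv(lines(hull))
            ~~~~~^^^^^^
  File "m.py", line 12, in lines
    v=cv2.fitLine(P.astype(np.float32),cv2.DIST_HUBER,0,.01,.01).ravel(); L.append(v)
      ~~~~~~~~~~~^^^^^^^^^^^^^^^^^^^^^^^^^^^^^^^^^^^^^^^^^^^^^^^
cv2.error: OpenCV(4.12.0) /io/opencv/modules/imgproc/src/linefit.cpp:50: error: (-215:Assertion failed) count > 0 in function 'fitLine2D_wods'
```

```bash
python3 - <<'E'
s=open('m.py').read()
s=s.replace("np.ones((21,21))","np.ones((13,13))").replace("abs(e)<3","abs(e)<10")
open('m.py','w').write(s)
E
cat > run0.py <<'E'
import sys
from m import *
im=cv2.imread("pics/top0.png")
dp,pp,hull,pm=measure(im)
cv2.imwrite("pics/dbg.png",np.hstack([hull,pm]))
print(dp.round(1).tolist(),pp.round(1).tolist())
y,o,r=fit(MD,onz("top",dp,.045)[:,:2]); print("manifold",y,o,(r*1e3).round(1).tolist())
P=onz("top",pp,[.073,.073,.061,.061])[:,:2]
y2,o2,r2=fit(MP,P);print("plate",y2,o2,(r2*1e3).round(1).tolist())
print("rel",y2-y,inv(y,o,o2)*1e3, "corners",(inv(y,o,P)*1e3).round(1).tolist())
b=cv2.resize(im[155:275,195:325],None,fx=4,fy=4,interpolation=cv2.INTER_CUBIC)
for p,c in((dp,(0,0,255)),(pp,(255,0,0))): cv2.polylines(b,[((p-[195,155]+.5)*4).astype(int)],True,c,1)
hsv=cv2.cvtColor(im,cv2.COLOR_BGR2HSV); red=((hsv[...,0]<8)|(hsv[...,0]>172))&(hsv[...,1]>120)&(hsv[...,2]>60)
ys,xs=np.nonzero(red[170:200,225:270]); k=np.array([xs.mean()+225,ys.mean()+170]);print("red",len(xs),k)
K=onz("top",[k],.085)[0,:2]; pv=onz("top",[np.array([503,215])/4+130-.4],.070)[0,:2]
km=inv(y,o,K)*1e3; pm_=inv(y,o,pv)*1e3; print("knob",K,km,"pivot",pm_, "dist",np.hypot(*(km-[72,0])), "ang",np.arctan2(-(km[0]-72),km[1]))
for X,col in(((.010,.064,.054),(0,255,0)),((.010,-.064,.054),(0,255,0)),((.072,0,.0635),(0,255,255))):
    w=T(y,o,[X[:2]])[0]; q=proj("top",[*w,X[2]])[0]; cv2.circle(b,tuple(((q-[195,155]+.5)*4).astype(int)),4,col,1)
cv2.imwrite("pics/ov0.png",b)
E
python3 run0.py
```

```text
[[212.4, 182.9], [294.6, 167.7], [307.2, 244.4], [224.8, 263.4]] [[219.0, 204.8], [289.9, 200.2], [292.9, 249.0], [222.5, 245.6]]
manifold 0.2090451215844213 [ 0.50638457 -0.03177977] [[6.4, -0.6], [7.1, -1.6], [-2.5, 1.4], [-11.0, 0.8]]
plate 0.05060681594046919 [ 0.48280476 -0.02345163] [[-1.0, 1.3], [5.4, 3.7], [-8.4, -1.4], [4.0, -3.7]]
rel -0.15843830564395212 [-21.33816372  13.04025475] corners [[40.6, 89.6], [20.9, -75.3], [-92.5, -61.6], [-54.3, 99.5]]
red 14 [241.  185.5]
knob [0.57277844 0.01360693] [74.36735652 30.62016573] pivot [75.12648001 -3.02785354] dist 30.711543857330874 ang -0.07716014696170864
```

View pics/ov0.png

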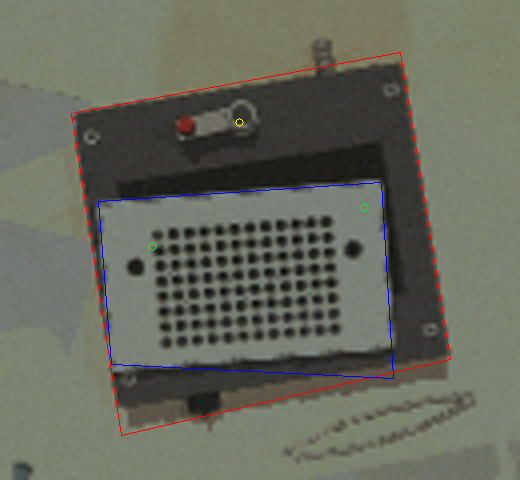

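```bash
python3 - <<'E'
import cv2,numpy as np
im=cv2.imread("pics/top0.png"); im=np.clip(255*(im/150.)**.6,0,255).astype(np.uint8)
def z(x0,y0,w,h,s,n):
    a=cv2.resize(im[y0:y0+h,x0:x0+w],None,fx=s,fy=s,interpolation=cv2.INTER_CUBIC)
    for i in range(0,w,10): cv2.putText(a,str(x0+i),(i*s,8),0,.35,(0,0,255),1); cv2.line(a,(i*s,10),(i*s,16),(0,0,255),1)
    for i in range(0,h,10): cv2.putText(a,str(y0+i),(0,i*s+4),0,.35,(0,0,255),1); cv2.line(a,(24,i*s),(30,i*s),(0,0,255),1)
    cv2.imwrite(f"pics/{n}.png",a)
z(205,165,110,50,7,"za"); z(205,205,110,60,7,"zb")
E
```

```text
(no output)
```

View pics/za.png

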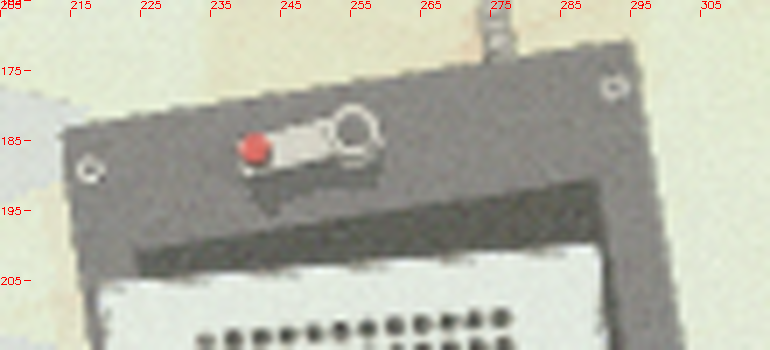

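View pics/zb.png

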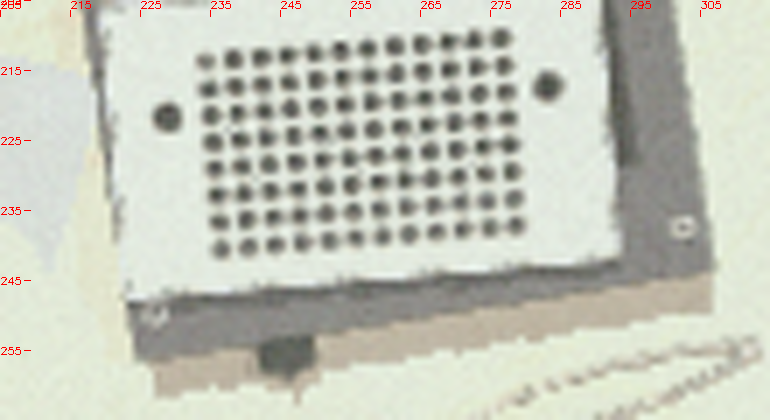

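```bash
cat > run1.py <<'E'
from m import *
dp=np.array([(213.7,183.1),(294.9,170.3),(306.4,243.4),(223.9,256.0)])
pp=np.array([(218.4,205.3),(290.3,199.6),(293.1,241.7),(222.7,247.4)])
hp=np.array([(228.4,221.2),(282.7,216.9)])
y,o,r=fit(MD,onz("top",dp,.045)[:,:2]); print("manifold",y,o,(r*1e3).round(1).tolist())
P=onz("top",pp,[.073,.073,.061,.061])[:,:2]
y2,o2,r2=fit(MP,P);print("plate",y2,o2,(r2*1e3).round(1).tolist())
print("rel",y2-y,inv(y,o,o2)*1e3, "corners",(inv(y,o,P)*1e3).round(1).tolist())
H=onz("top",hp,.068)[:,:2]; print("holes rel",(inv(y,o,H)*1e3).round(1).tolist(), "yaw",np.arctan2(*((H[0]-H[1])*[-1,1]))-y)
k=np.array([[205+(257+.5)/7-.5,165+(147+.5)/7-.5],[205+(354+.5)/7-.5,165+(128+.5)/7-.5]])
K=onz("top",k,[.0895,.0695])[:,:2]; km=inv(y,o,K)*1e3; print("knob,pivot",K,km,"ang",np.arctan2(-(km[0]-[72,0])[0],km[0][1]),np.arctan2(-(km[0]-km[1])[0],(km[0]-km[1])[1]),np.linalg.norm(km[0]-km[1]))
E
python3 run1.py
```

```text
manifold 0.17661264802273016 [ 0.50961781 -0.03149105] [[-0.9, -1.7], [0.0, 0.9], [0.2, 1.0], [0.7, -0.3]]
plate 0.10575119091151916 [ 0.48618835 -0.02349161] [[-0.7, 0.3], [-0.8, -0.2], [0.6, 1.0], [0.9, -1.1]]
rel -0.070861457111211 [-21.6595287   11.99147368] corners [[33.6, 92.7], [21.4, -75.4], [-76.8, -67.4], [-64.9, 98.1]]
holes rel [[-6.4, 75.3], [-15.7, -51.8]] yaw -0.07253799345586158
knob,pivot [[ 0.57209423  0.01270518]
 [ 0.58171988 -0.01862023]] [[6.92696714e+01 3.25318828e+01]
 [7.32418394e+01 2.57451717e-03]] ang 0.08373154681045242 0.12150888090281556 32.77093245049728
```

```bash
cat > go.py <<'E'
import sys
from m import *
from scipy.spatial.transform import Rotation as Ro
YAW,O=0.1766,np.array([.50962,-.03149])
def go(mx,my,z,rel=0.):
    s=sensors.observe(); R=Ro.from_rotvec(s["eef_rot"]).as_matrix(); p=s["eef_pos"]
    w=np.r_[T(YAW,O,[[mx/1e3,my/1e3]])[0],z/1e3]
    d=R.T@(w-p)/.2; a=YAW+rel
    Rt=np.array([[np.cos(a),np.sin(a),0],[np.sin(a),-np.cos(a),0],[0,0,-1]])
    rv=np.degrees(Ro.from_matrix(R.T@Rt).as_rotvec())/30
    print("now m",(inv(YAW,O,p[:2])*1e3).round(1),"z",(p[2]*1e3).round(1),"t",round(s["clock"],2),"F",s["force"].round(1),"w",s["gripper_width"]); print("d",d.round(4),"a",rv.round(4),"world",w.round(3))
if __name__=="__main__": go(*map(float,sys.argv[1:]))
E
python3 go.py -110 8 200
```

```text
now m [-416.5 -473.7] z 231.7 t 0.1 F [-1.  -0.4  0.3] w 0.0929800364044278
d [ 1.8386 -2.1833  0.1623] a [-3.100e-03 -1.000e-04  2.544e-01] world [ 0.4   -0.043  0.2  ]
```

```bash
python3 -m jog '[{"dx":0.22,"dy":-0.22},{"dx":0.42,"dy":-0.44},{"dx":0.62,"dy":-0.66},{"dx":0.78,"dy":-0.85},{"dx":0.9,"dy":-1.0,"az":0.254}]'; python3 go.py -110 8 200
```

```text
now m [-416.5 -473.7] z 231.7 t 0.1 F [-1.  -0.4  0.3] w 0.0929800364044278
d [ 1.8386 -2.1833  0.1623] a [-3.100e-03 -1.000e-04  2.544e-01] world [ 0.4   -0.043  0.2  ]$[0]: bad value
```

```bash
python3 -m jog '[{"claw":90,"dx":0.22,"dy":-0.22,"dz":0,"ax":0,"ay":0,"az":0},{"claw":90,"dx":0.42,"dy":-0.44,"dz":0,"ax":0,"ay":0,"az":0},{"claw":90,"dx":0.62,"dy":-0.66,"dz":0,"ax":0,"ay":0,"az":0.1},{"claw":90,"dx":0.78,"dy":-0.85,"dz":0,"ax":0,"ay":0,"az":0.2},{"claw":90,"dx":0.9,"dy":-1.0,"dz":0,"ax":0,"ay":0,"az":0.25}]'; python3 go.py -110 8 200
```

```text
clock: 0.72
eef_pos: [0.2937, -0.3236, 0.2317]
eef_rot: [-3.127, -0.28, 0.0]
force: [0.1, -0.0, 0.6]
gripper_width: 0.0904
now m [-263.8 -249.6] z 231.7 t 0.72 F [ 0.1 -0.   0.6] w 0.09036826239510634
d [ 0.7716 -1.2863  0.1612] a [-0.004   0.      0.0036] world [ 0.4   -0.043  0.2  ]
```

```bash
python3 -m jog '[{"claw":90,"dx":0.15,"dy":-0.25,"dz":0,"ax":0,"ay":0,"az":0},{"claw":90,"dx":0.3,"dy":-0.5,"dz":0,"ax":0,"ay":0,"az":0},{"claw":90,"dx":0.45,"dy":-0.75,"dz":0.1,"ax":0,"ay":0,"az":0},{"claw":90,"dx":0.6,"dy":-1.0,"dz":0.15,"ax":0,"ay":0,"az":0},{"claw":90,"dx":0.6,"dy":-1.0,"dz":0.16,"ax":0,"ay":0,"az":0}]'; python3 go.py -100 8 64
```

```text
clock: 1.35
eef_pos: [0.3765, -0.1014, 0.199]
eef_rot: [-3.124, -0.291, 0.002]
force: [0.5, -0.4, 0.8]
gripper_width: 0.0902
now m [-143.3  -45.5] z 199.0 t 1.35 F [ 0.5 -0.4  0.8] w 0.0901853007475652
d [ 0.2196 -0.2628  0.6756] a [-0.0076  0.0021  0.0173] world [ 0.41  -0.041  0.064]
```

```bash
python3 -m jog '[{"claw":90,"dx":0.2,"dy":-0.263,"dz":0,"ax":0,"ay":0,"az":0.017},{"claw":90,"dx":0.2,"dy":-0.263,"dz":0.25,"ax":0,"ay":0,"az":0.017},{"claw":90,"dx":0.2,"dy":-0.263,"dz":0.5,"ax":0,"ay":0,"az":0.017},{"claw":90,"dx":0.2,"dy":-0.263,"dz":0.675,"ax":0,"ay":0,"az":0.017},{"claw":90,"dx":0.2,"dy":-0.263,"dz":0.675,"ax":0,"ay":0,"az":0.017}]'; python3 go.py -76 8 64;python3 - <<'E'
from h import *
im=shot("top","top1"); zoom(im,180,140,150,130,5,"top1z")
im=shot("scene","scene1"); zoom(im,210,170,150,130,5,"scene1z")
E
```

```text
clock: 1.98
eef_pos: [0.403, -0.0423, 0.0614]
eef_rot: [-3.124, -0.275, 0.012]
force: [0.0, -0.2, -0.9]
gripper_width: 0.0901
now m [-106.9    8.1] z 61.4 t 1.98 F [ 0.  -0.2 -0.9] w 0.09012480692540126
d [ 0.1542  0.0004 -0.0141] a [-0.012   0.014  -0.0017] world [ 0.433 -0.037  0.064]
```

View pics/top1z.png

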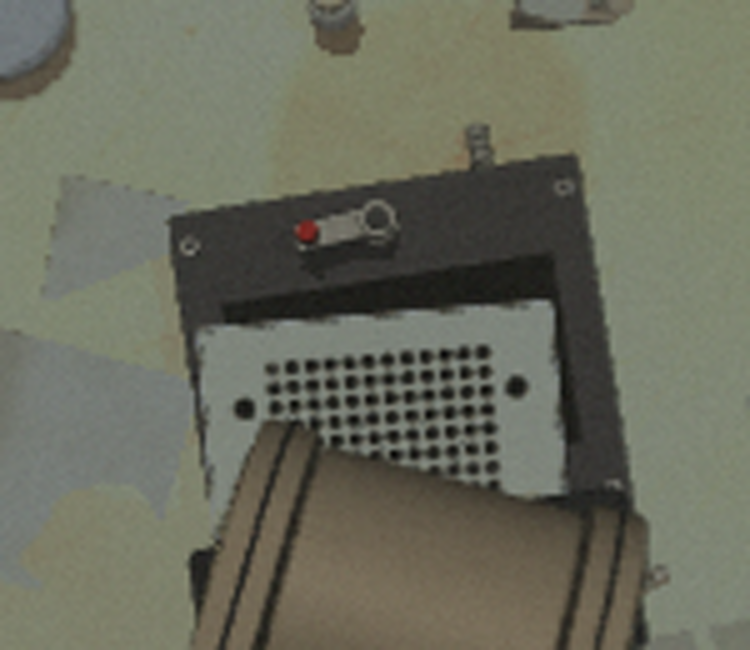

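View pics/scene1z.png

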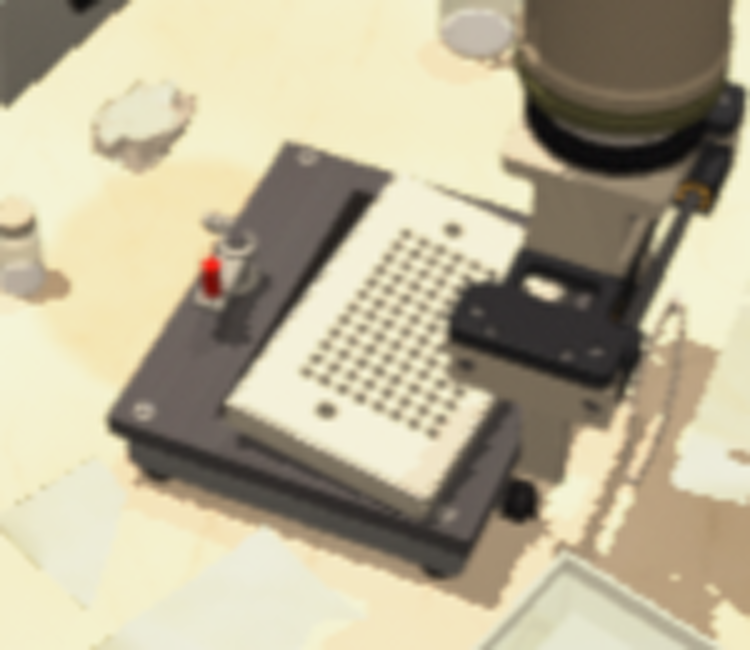

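```bash
python3 -m jog '[{"claw":90,"dx":0.06,"dy":0,"dz":-0.014,"ax":-0.01,"ay":0.01,"az":0},{"claw":90,"dx":0.10,"dy":0,"dz":-0.014,"ax":-0.01,"ay":0.014,"az":0},{"claw":90,"dx":0.12,"dy":0,"dz":-0.014,"ax":-0.01,"ay":0.014,"az":0},{"claw":90,"dx":0.13,"dy":0,"dz":-0.014,"ax":-0.01,"ay":0.014,"az":0},{"claw":90,"dx":0.14,"dy":0,"dz":-0.014,"ax":-0.01,"ay":0.014,"az":0}]'; python3 go.py -76 8 64
```

```text
clock: 2.7
eef_pos: [0.4337, -0.0378, 0.0678]
eef_rot: [3.128, 0.276, 0.009]
force: [-1.7, -1.1, 0.8]
gripper_width: 0.0899
now m [-75.9   7.1] z 67.8 t 2.7 F [-1.7 -1.1  0.8] w 0.08987573264462735
d [-0.0006 -0.0045  0.0188] a [ 0.0028 -0.011  -0.0014] world [ 0.433 -0.037  0.064]
```

```bash
cat > look.py <<'E'
import sys
from h import *
n=sys.argv[1]
im=shot("top","top"+n); im2=np.clip(255*(im/150.)**.6,0,255).astype(np.uint8)
x0,y0,w,h,s=205,165,110,85,7
a=cv2.resize(im2[y0:y0+h,x0:x0+w],None,fx=s,fy=s,interpolation=cv2.INTER_CUBIC)
cv2.imwrite(f"pics/top{n}z.png",a)
# dark round holes on white plate
from m import *
YAW,O=0.1766,np.array([.50962,-.03149])
def hole(u,z):
    W=onz("top",[u],z)[0,:2]; return inv(YAW,O,W)*1e3
g=cv2.resize(im.max(2)[y0:y0+h,x0:x0+w],None,fx=s,fy=s,interpolation=cv2.INTER_CUBIC)
m=((g<90)*255).astype(np.uint8)
k,lab,st,ce=cv2.connectedComponentsWithStats(m)
for i in range(1,k):
    ar=st[i,4]
    if 350<ar<1500 and .6<st[i,2]/st[i,3]<1.6:
        u=(ce[i]+.5)/s-.5+[x0,y0]; print("blob",ce[i].round(),ar,"m@68",hole(u,.068).round(1),"m@61",hole(u,.061).round(1))
E
python3 look.py 2
```

```text
blob [408. 304.] 370 m@68 [12.1 -9.1] m@61 [12.6 -9.1]
blob [353. 312.] 351 m@68 [12.1  9.6] m@61 [12.6  9.7]
blob [537. 337.] 771 m@68 [ -5.3 -50.2] m@61 [ -4.9 -50.5]
blob [472. 375.] 355 m@68 [-14.8 -26.5] m@61 [-14.5 -26.6]
```

View pics/top2z.png

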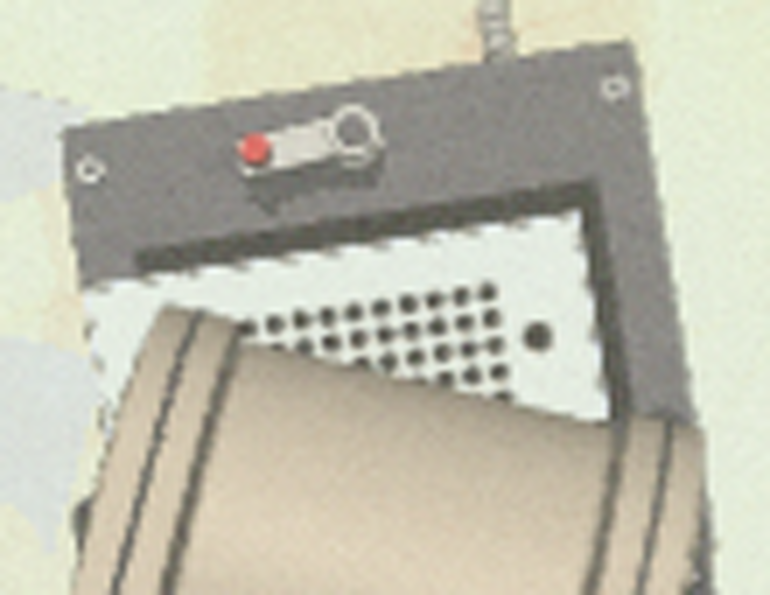

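```bash
python3 -m jog '[{"claw":90,"dx":-0.1,"dy":0,"dz":0,"ax":0,"ay":-0.01,"az":0},{"claw":60,"dx":-0.1,"dy":0,"dz":-0.1,"ax":0,"ay":-0.01,"az":0},{"claw":0,"dx":-0.1,"dy":-0.1,"dz":-0.3,"ax":0,"ay":-0.01,"az":0},{"claw":0,"dx":0,"dy":-0.35,"dz":-0.3,"ax":0,"ay":-0.01,"az":0},{"claw":0,"dx":0.2,"dy":-0.6,"dz":-0.3,"ax":0,"ay":-0.01,"az":0}]'; python3 go.py -13 135 67
```

```text
clock: 3.38
eef_pos: [0.4518, 0.0873, 0.1289]
eef_rot: [3.128, 0.273, 0.006]
force: [0.9, -1.1, 0.4]
gripper_width: 0.0546
now m [-36.  127.1] z 128.9 t 3.38 F [ 0.9 -1.1  0.4] w 0.05462850229872998
d [ 0.1139 -0.0404  0.3101] a [ 0.003  -0.007  -0.0045] world [0.473 0.099 0.067]
```

```bash
python3 -m jog '[{"claw":0,"dx":0.11,"dy":-0.04,"dz":0,"ax":0,"ay":-0.007,"az":0},{"claw":0,"dx":0.11,"dy":-0.04,"dz":0,"ax":0,"ay":-0.007,"az":0},{"claw":0,"dx":0.11,"dy":-0.04,"dz":0,"ax":0,"ay":-0.007,"az":0},{"claw":0,"dx":0.11,"dy":-0.04,"dz":0,"ax":0,"ay":-0.007,"az":0},{"claw":0,"dx":0.11,"dy":-0.04,"dz":0,"ax":0,"ay":-0.007,"az":0}]'; python3 go.py -13 135 67; python3 look.py 3
```

```text
clock: 4.0
eef_pos: [0.4718, 0.0983, 0.1291]
eef_rot: [3.128, 0.271, 0.0]
force: [0.1, 0.1, 0.6]
gripper_width: 0.0045
now m [-14.4 134.4] z 129.1 t 4.0 F [0.1 0.1 0.6] w 0.004527994195754159
d [ 0.0072 -0.0033  0.3103] a [ 0.003  -0.0002 -0.0067] world [0.473 0.099 0.067]
blob [408. 303.] 351 m@68 [12.5 -9.1] m@61 [13.  -9.1]
blob [353. 311.] 366 m@68 [12.5  9.6] m@61 [13.   9.7]
blob [275. 323.] 355 m@68 [12.4 35.8] m@61 [12.9 36.1]
blob [537. 336.] 719 m@68 [ -5.1 -50.1] m@61 [ -4.6 -50.4]
```

View pics/top3z.png

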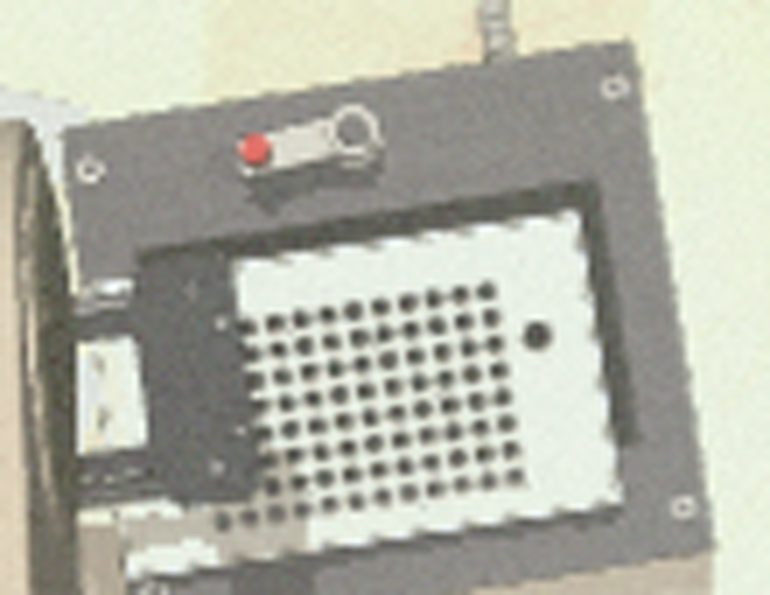

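```bash
python3 -m jog '[{"claw":0,"dx":0.007,"dy":0,"dz":0.18,"ax":0,"ay":0,"az":-0.006},{"claw":0,"dx":0.007,"dy":0,"dz":0.29,"ax":0,"ay":0,"az":-0.006},{"claw":0,"dx":0.007,"dy":0.03,"dz":0.305,"ax":0,"ay":0,"az":-0.006},{"claw":0,"dx":0.007,"dy":0.06,"dz":0.31,"ax":0,"ay":0,"az":-0.006},{"claw":0,"dx":0.007,"dy":0.09,"dz":0.31,"ax":0,"ay":0,"az":-0.006}]'; python3 go.py -13 113 67; python3 -m jog '[{"claw":0,"dx":0.0,"dy":0.01,"dz":0,"ax":0,"ay":0,"az":0},{"claw":0,"dx":0.0,"dy":0.02,"dz":0,"ax":0,"ay":0,"az":0},{"claw":0,"dx":0.0,"dy":0.03,"dz":0,"ax":0,"ay":0,"az":0},{"claw":0,"dx":0.0,"dy":0.04,"dz":0,"ax":0,"ay":0,"az":0},{"claw":0,"dx":0.0,"dy":0.04,"dz":0,"ax":0,"ay":0,"az":0}]';python3 go.py -13 104 67; python3 look.py 4
```

```text
clock: 4.68
eef_pos: [0.4774, 0.0803, 0.0684]
eef_rot: [3.128, 0.276, 0.004]
force: [-0.8, 0.1, 0.9]
gripper_width: 0.0009
now m [-12.  115.7] z 68.4 t 4.67 F [-0.8  0.1  0.9] w 0.0008558569189013607
d [-0.0048  0.0135  0.0069] a [ 0.0034 -0.0042 -0.0011] world [0.477 0.077 0.067]
clock: 5.3
eef_pos: [0.4788, 0.0722, 0.0683]
eef_rot: [3.127, 0.276, 0.003]
force: [-0.4, 0.1, 0.3]
gripper_width: 0.0007
now m [-12.2 107.5] z 68.3 t 5.3 F [-0.4  0.1  0.3] w 0.0007282535607588687
d [-0.0042  0.0173  0.0065] a [ 0.0043 -0.0037 -0.0009] world [0.479 0.069 0.067]
blob [422. 304.] 363 m@68 [ 11.3 -13.8] m@61 [ 11.8 -13.9]
blob [553. 338.] 748 m@68 [ -6.5 -55.3] m@61 [ -6.1 -55.7]
blob [374. 339.] 362 m@68 [2.2 4.1] m@61 [2.7 4.1]
blob [457. 353.] 352 m@68 [ -6.8 -22.8] m@61 [ -6.4 -23. ]
blob [408. 387.] 351 m@68 [-15.6  -5. ] m@61 [-15.3  -5. ]
blob [389. 445.] 354 m@68 [-33.6   4.5] m@61 [-33.3   4.5]
```

View pics/top4z.png

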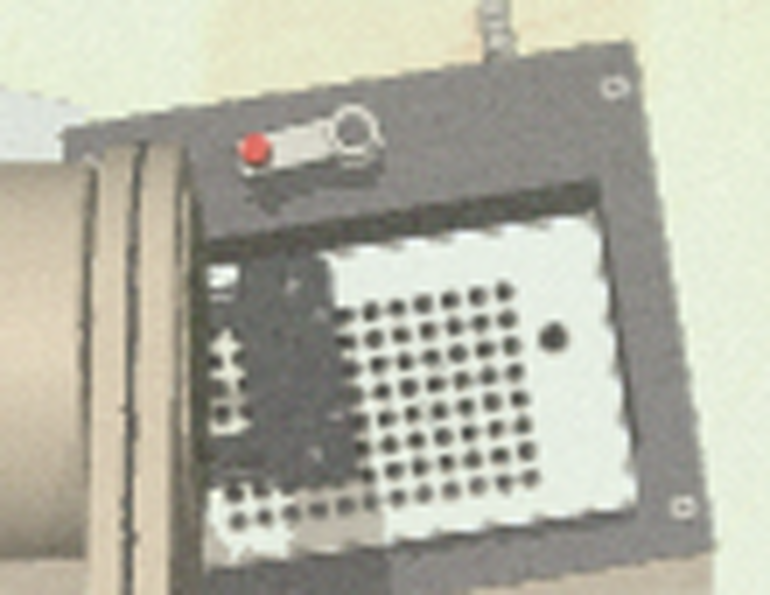

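```bash
python3 -m jog '[{"claw":0,"dx":0.0,"dy":0.012,"dz":0,"ax":0,"ay":0,"az":0},{"claw":0,"dx":0.0,"dy":0.024,"dz":0,"ax":0,"ay":0,"az":0},{"claw":0,"dx":0.0,"dy":0.036,"dz":0,"ax":0,"ay":0,"az":0},{"claw":0,"dx":0.0,"dy":0.045,"dz":0,"ax":0,"ay":0,"az":0},{"claw":0,"dx":0.0,"dy":0.045,"dz":0,"ax":0,"ay":0,"az":0}]';python3 go.py -13 99 67; python3 look.py 5
```

```text
clock: 5.98
eef_pos: [0.4802, 0.0629, 0.0681]
eef_rot: [3.127, 0.276, 0.003]
force: [-0.4, -0.4, 0.5]
gripper_width: 0.0004
now m [-12.3  98.1] z 68.1 t 5.97 F [-0.4 -0.4  0.5] w 0.00038328387507160605
d [-0.0033 -0.0046  0.0056] a [ 0.0052 -0.0031 -0.0015] world [0.479 0.064 0.067]
blob [479. 298.] 356 m@68 [ 10.3 -32.7] m@61 [ 10.9 -32.9]
blob [535. 319.] 362 m@68 [  0.8 -50.3] m@61 [  1.2 -50.5]
blob [582. 337.] 760 m@68 [ -7.7 -64.9] m@61 [ -7.3 -65.2]
blob [520. 402.] 353 m@68 [-26.  -41.1] m@61 [-25.7 -41.3]
```

View pics/top5z.png

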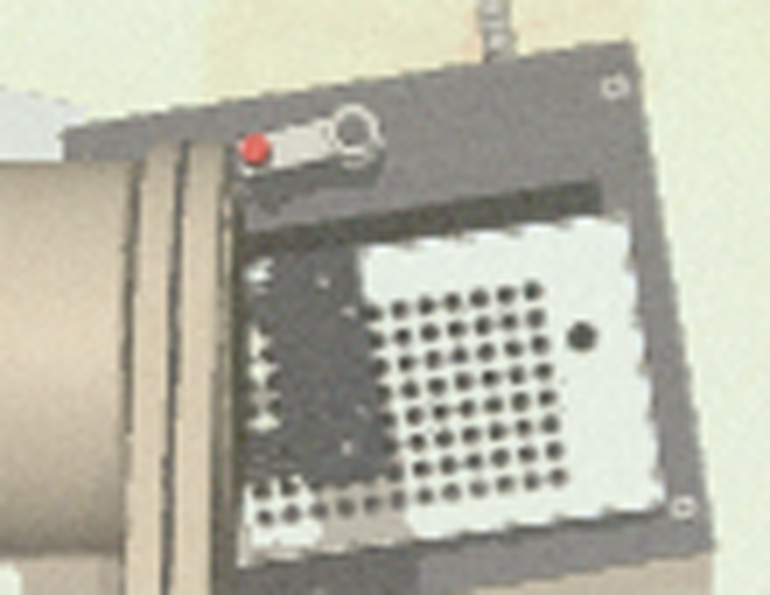

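```bash
python3 -m jog '[{"claw":0,"dx":0.0,"dy":-0.1,"dz":0,"ax":0,"ay":0,"az":0},{"claw":90,"dx":0.0,"dy":-0.1,"dz":-0.25,"ax":0,"ay":0,"az":0},{"claw":90,"dx":-0.25,"dy":-0.1,"dz":-0.3,"ax":0,"ay":0,"az":0},{"claw":90,"dx":-0.5,"dy":0,"dz":-0.3,"ax":0,"ay":0,"az":0},{"claw":90,"dx":-0.5,"dy":0.25,"dz":-0.3,"ax":0,"ay":0,"az":0}]';python3 go.py -105 0 65
```

```text
clock: 6.65
eef_pos: [0.3871, -0.0031, 0.1273]
eef_rot: [3.127, 0.281, 0.003]
force: [1.8, -0.3, -0.1]
gripper_width: 0.0355
now m [-115.6   49.5] z 127.3 t 6.65 F [ 1.8 -0.3 -0.1] w 0.035490910373579966
d [0.0519 0.2469 0.3122] a [ 0.0047 -0.0029  0.0048] world [ 0.406 -0.05   0.065]
```

```bash
python3 -m jog '[{"claw":90,"dx":0.05,"dy":0.2,"dz":0,"ax":0,"ay":0,"az":0.005},{"claw":90,"dx":0.05,"dy":0.247,"dz":0.1,"ax":0,"ay":0,"az":0.005},{"claw":90,"dx":0.05,"dy":0.247,"dz":0.2,"ax":0,"ay":0,"az":0.005},{"claw":90,"dx":0.05,"dy":0.247,"dz":0.29,"ax":0,"ay":0,"az":0.005},{"claw":90,"dx":0.05,"dy":0.247,"dz":0.31,"ax":0,"ay":0,"az":0.005}]';python3 go.py -80 0 65; python3 look.py 6
```

```text
clock: 7.28
eef_pos: [0.4048, -0.0499, 0.0643]
eef_rot: [3.128, 0.277, -0.001]
force: [0.0, 1.0, 0.4]
gripper_width: 0.086
now m [-106.4    0.3] z 64.3 t 7.28 F [0.  1.  0.4] w 0.0859662270391809
d [ 0.1321  0.0014 -0.0038] a [ 0.0032  0.0014 -0.0005] world [ 0.431 -0.046  0.065]
blob [479. 298.] 367 m@68 [ 10.3 -32.7] m@61 [ 10.8 -32.9]
blob [346. 317.] 369 m@68 [10.8 12.2] m@61 [11.4 12.3]
blob [535. 318.] 372 m@68 [  0.8 -50.2] m@61 [  1.3 -50.5]
blob [439. 352.] 1375 m@68 [ -5.4 -17. ] m@61 [ -5.  -17.1]
blob [582. 337.] 783 m@68 [ -7.7 -64.9] m@61 [ -7.3 -65.3]
blob [240. 332.] 367 m@68 [11.4 47.9] m@61 [11.9 48.2]
blob [269. 354.] 351 m@68 [ 2.5 39.4] m@61 [ 2.9 39.7]
blob [203. 389.] 799 m@68 [-6. 63.] m@61 [-5.5 63.3]
blob [409. 389.] 355 m@68 [-16.3  -5.1] m@61 [-15.9  -5.1]
blob [331. 400.] 354 m@68 [-16.   21.1] m@61 [-15.6  21.3]
blob [520. 401.] 357 m@68 [-26.  -41.1] m@61 [-25.7 -41.4]
blob [549. 424.] 358 m@68 [-34.9 -49.7] m@61 [-34.7 -49.9]
```

View pics/top6z.png

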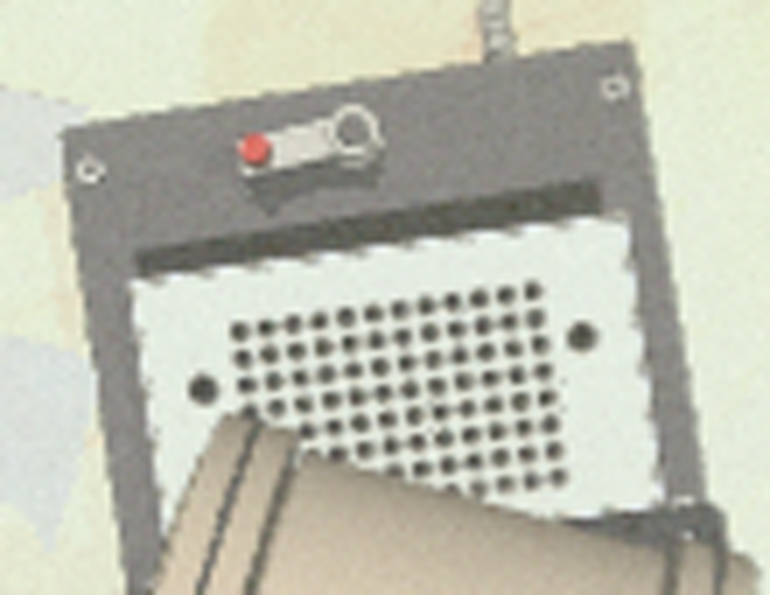

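```bash
python3 -m jog '[{"claw":90,"dx":0.08,"dy":0,"dz":0,"ax":0,"ay":0,"az":0},{"claw":90,"dx":0.13,"dy":0.004,"dz":-0.004,"ax":0,"ay":0,"az":0},{"claw":90,"dx":0.16,"dy":0.004,"dz":-0.004,"ax":0,"ay":0,"az":0},{"claw":90,"dx":0.175,"dy":0.004,"dz":-0.004,"ax":0,"ay":0,"az":0},{"claw":90,"dx":0.19,"dy":0.004,"dz":-0.004,"ax":0,"ay":0,"az":0}]';python3 go.py -57.5 0 65; python3 look.py 7
```

```text
clock: 7.95
eef_pos: [0.4424, -0.044, 0.0653]
eef_rot: [3.128, 0.277, -0.001]
force: [-3.2, -1.0, 1.7]
gripper_width: 0.0901
now m [-68.3  -0.5] z 65.3 t 7.95 F [-3.2 -1.   1.7] w 0.09009001667922499
d [ 0.0542 -0.0025  0.0014] a [0.0034 0.0016 0.    ] world [ 0.453 -0.042  0.065]
blob [499. 268.] 365 m@68 [ 19.5 -41. ] m@61 [ 20.1 -41.2]
blob [444. 276.] 378 m@68 [ 19.6 -22.5] m@61 [ 20.1 -22.6]
blob [338. 292.] 367 m@68 [19.6 13.4] m@61 [20.2 13.5]
blob [528. 290.] 381 m@68 [ 10.7 -49.4] m@61 [ 11.2 -49.7]
blob [450. 302.] 363 m@68 [ 10.4 -23. ] m@61 [ 10.9 -23.1]
blob [575. 309.] 756 m@68 [  1.8 -64.1] m@61 [  2.3 -64.5]
blob [478. 325.] 370 m@68 [  1.4 -31.2] m@61 [  1.9 -31.4]
```

View pics/top7z.png

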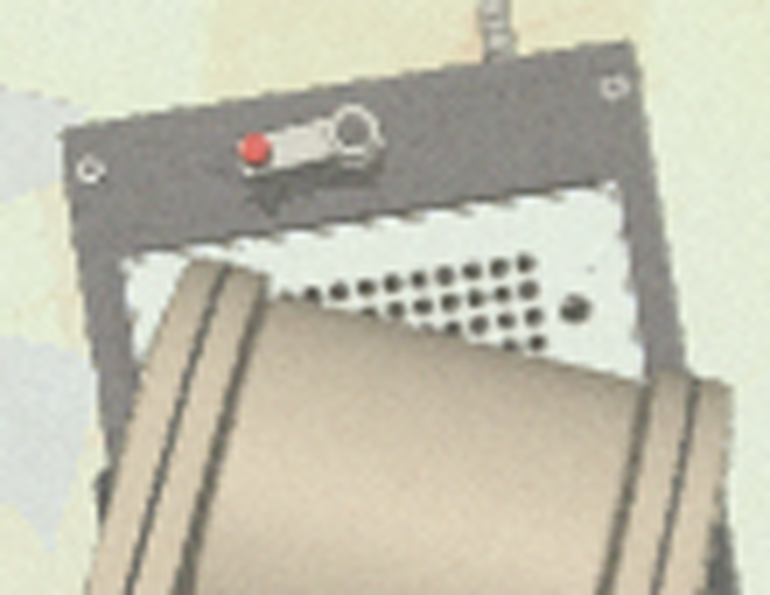

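```bash
python3 -m jog '[{"claw":90,"dx":0.015,"dy":0,"dz":0,"ax":0,"ay":0,"az":0},{"claw":90,"dx":0.022,"dy":0,"dz":0,"ax":0,"ay":0,"az":0},{"claw":90,"dx":0.03,"dy":0,"dz":0,"ax":0,"ay":0,"az":0},{"claw":90,"dx":0.035,"dy":0,"dz":0,"ax":0,"ay":0,"az":0},{"claw":90,"dx":0.035,"dy":0,"dz":0,"ax":0,"ay":0,"az":0}]';python3 go.py -57.5 0 65; python3 look.py 8; python3 -c "
from h import *
im=shot('scene','scene8'); zoom(im,210,170,150,120,5,'scene8z')"
```

```text
clock: 8.62
eef_pos: [0.4498, -0.0426, 0.0653]
eef_rot: [3.128, 0.277, 0.0]
force: [-0.4, -0.3, 0.3]
gripper_width: 0.0904
now m [-60.9  -0.5] z 65.3 t 8.62 F [-0.4 -0.3  0.3] w 0.09042879406157123
d [ 0.0168 -0.0023  0.0016] a [0.0033 0.0002 0.    ] world [ 0.453 -0.042  0.065]
blob [493. 247.] 385 m@68 [ 26.6 -40.1] m@61 [ 27.2 -40.3]
blob [388. 262.] 368 m@68 [26.9 -4.4] m@61 [27.5 -4.4]
blob [444. 282.] 359 m@68 [ 17.5 -22.2] m@61 [ 18.  -22.3]
blob [570. 286.] 720 m@68 [  9.7 -63.6] m@61 [ 10.2 -63.9]
blob [528. 296.] 373 m@68 [  8.6 -49.1] m@61 [  9.1 -49.4]
```

View pics/top8z.png

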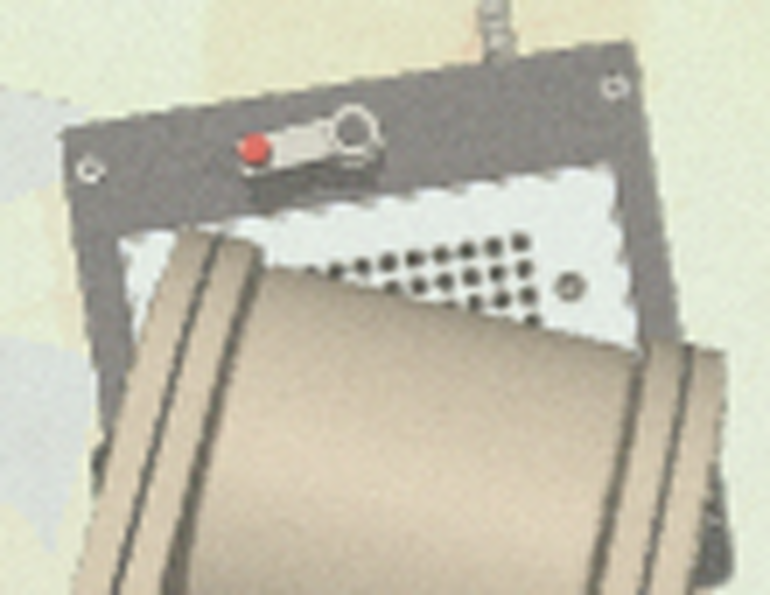

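View pics/scene8z.png

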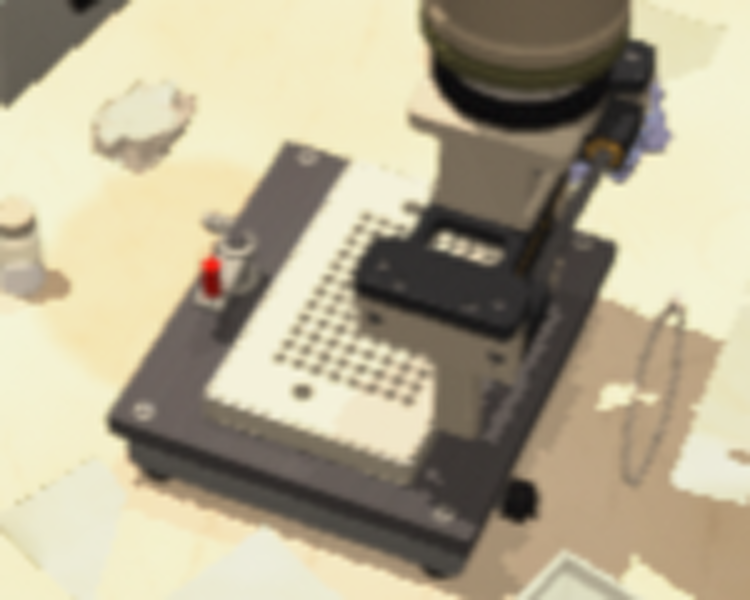

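```bash
python3 -m jog '[{"claw":90,"dx":-0.1,"dy":0,"dz":0,"ax":0,"ay":0,"az":0},{"claw":90,"dx":-0.2,"dy":0,"dz":0,"ax":0,"ay":0,"az":0},{"claw":0,"dx":-0.3,"dy":0,"dz":-0.25,"ax":0,"ay":0,"az":0},{"claw":0,"dx":-0.35,"dy":0.1,"dz":-0.4,"ax":0,"ay":0,"az":0},{"claw":0,"dx":-0.35,"dy":0.3,"dz":-0.4,"ax":0,"ay":0,"az":0}]';python3 go.py 60 55 160; python3 look.py 9; python3 -c "
from h import *
im=shot('scene','scene9'); zoom(im,230,190,110,90,7,'scene9z')"
```

```text
clock: 9.35
eef_pos: [0.3932, -0.1147, 0.1489]
eef_rot: [3.124, 0.279, 0.01]
force: [1.2, -0.3, -0.3]
gripper_width: 0.0648
now m [-129.3  -61.5] z 148.9 t 9.35 F [ 1.2 -0.3 -0.3] w 0.06484317704722323
d [ 0.9476 -0.5806 -0.0528] a [ 0.0101 -0.0114  0.0033] world [0.559 0.033 0.16 ]
blob [493. 248.] 365 m@68 [ 26.5 -40. ] m@61 [ 27.1 -40.2]
blob [388. 263.] 358 m@68 [26.8 -4.4] m@61 [27.4 -4.4]
blob [492. 292.] 1000 m@68 [ 11.7 -37.3] m@61 [ 12.2 -37.5]
blob [570. 287.] 711 m@68 [  9.6 -63.6] m@61 [ 10.1 -63.9]
blob [528. 296.] 351 m@68 [  8.6 -49.1] m@61 [  9.1 -49.4]
blob [194. 344.] 704 m@68 [ 9.5 63.6] m@61 [10. 64.]
blob [373. 346.] 364 m@68 [-0.2  4.6] m@61 [0.3 4.6]
blob [526. 395.] 1042 m@68 [-24.1 -43.4] m@61 [-23.8 -43.6]
blob [325. 381.] 351 m@68 [-9.3 22.3] m@61 [-8.9 22.4]
blob [408. 395.] 371 m@68 [-18.1  -4.5] m@61 [-17.8  -4.5]
blob [492. 409.] 355 m@68 [-26.9 -31.4] m@61 [-26.6 -31.6]
blob [276. 415.] 361 m@68 [-18.2  40.2] m@61 [-17.9  40.4]
blob [360. 430.] 363 m@68 [-27.2  13.2] m@61 [-26.9  13.3]
blob [254. 444.] 356 m@68 [-26.7  48.8] m@61 [-26.4  49.1]
blob [443. 443.] 353 m@68 [-35.9 -13.4] m@61 [-35.6 -13.5]
blob [311. 464.] 365 m@68 [-36.2  31.1] m@61 [-35.9  31.3]
```

View pics/top9z.png

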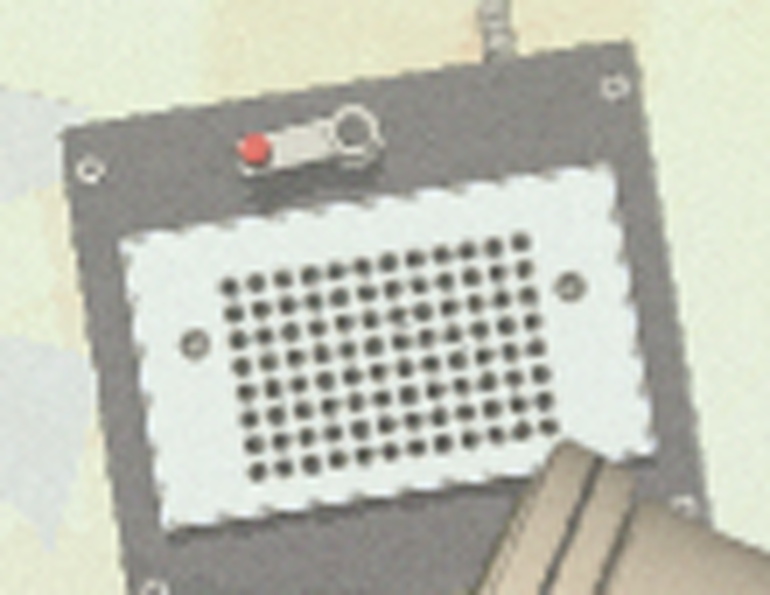

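View pics/scene9z.png

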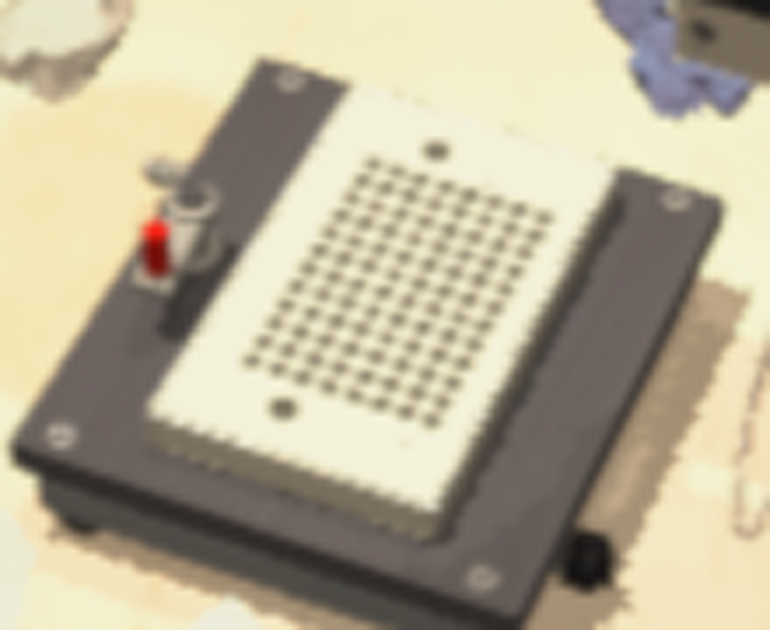

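```bash
python3 -m jog '[{"claw":0,"dx":0.2,"dy":-0.1,"dz":-0.05,"ax":0,"ay":-0.01,"az":0},{"claw":0,"dx":0.45,"dy":-0.2,"dz":-0.05,"ax":0,"ay":-0.01,"az":0},{"claw":0,"dx":0.7,"dy":-0.32,"dz":-0.05,"ax":0,"ay":-0.01,"az":0},{"claw":0,"dx":0.9,"dy":-0.42,"dz":-0.05,"ax":0,"ay":-0.01,"az":0},{"claw":0,"dx":1.0,"dy":-0.5,"dz":-0.05,"ax":0,"ay":-0.01,"az":0}]';python3 go.py 92 39 89
```

```text
clock: 10.07
eef_pos: [0.5729, 0.0186, 0.1559]
eef_rot: [3.125, 0.274, -0.005]
force: [0.3, -0.4, 0.8]
gripper_width: 0.0067
now m [71.1 38.2] z 155.9 t 10.07 F [ 0.3 -0.4  0.8] w 0.006666570556612318
d [ 0.1058 -0.0054  0.3343] a [ 0.0076  0.0071 -0.0029] world [0.593 0.023 0.089]
```

```bash
python3 -m jog '[{"claw":0,"dx":0.11,"dy":-0.005,"dz":0,"ax":0.007,"ay":0.007,"az":0},{"claw":0,"dx":0.11,"dy":-0.005,"dz":0.1,"ax":0.007,"ay":0.007,"az":0},{"claw":0,"dx":0.11,"dy":-0.005,"dz":0.2,"ax":0.007,"ay":0.007,"az":0},{"claw":0,"dx":0.11,"dy":-0.005,"dz":0.3,"ax":0.007,"ay":0.007,"az":0},{"claw":0,"dx":0.11,"dy":-0.005,"dz":0.33,"ax":0.007,"ay":0.007,"az":0}]';python3 go.py 61 36 89; python3 look.py 10; python3 -c "
from h import *
im=shot('scene','scene10'); zoom(im,210,160,110,90,7,'scene10z')"
```

```text
clock: 10.7
eef_pos: [0.592, 0.0229, 0.087]
eef_rot: [-3.129, -0.274, 0.007]
force: [0.0, -0.2, 0.7]
gripper_width: 0.0008
now m [90.6 39.1] z 87.0 t 10.7 F [ 0.  -0.2  0.7] w 0.0007651570203749573
d [-0.1482  0.0157 -0.0093] a [-0.0012  0.0079 -0.0041] world [0.563 0.015 0.089]
blob [570. 287.] 684 m@68 [  9.6 -63.6] m@61 [ 10.1 -63.9]
blob [194. 345.] 1207 m@68 [ 9.3 63.6] m@61 [ 9.8 64. ]
```

View pics/scene10z.png

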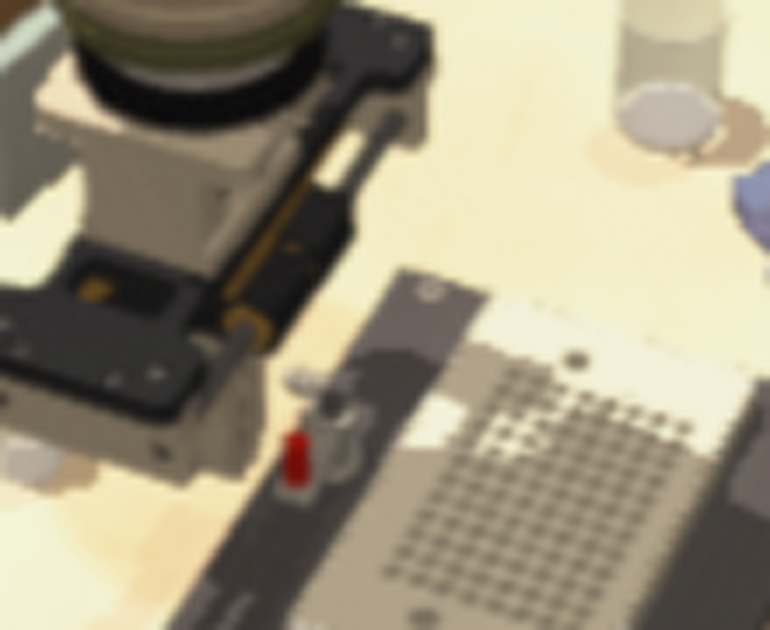

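```bash
python3 -m jog '[{"claw":0,"dx":-0.03,"dy":0,"dz":-0.009,"ax":0,"ay":0.007,"az":0},{"claw":0,"dx":-0.06,"dy":0.005,"dz":-0.009,"ax":0,"ay":0.007,"az":0},{"claw":0,"dx":-0.09,"dy":0.01,"dz":-0.009,"ax":0,"ay":0.007,"az":0},{"claw":0,"dx":-0.12,"dy":0.015,"dz":-0.009,"ax":0,"ay":0.007,"az":0},{"claw":0,"dx":-0.15,"dy":0.015,"dz":-0.009,"ax":0,"ay":0.007,"az":0}]';python3 go.py 61 36 89; python3 -c "
from h import *
im=shot('scene','scene11'); zoom(im,210,160,110,90,7,'scene11z')"
```

```text
clock: 11.42
eef_pos: [0.5644, 0.0142, 0.091]
eef_rot: [3.129, 0.274, 0.005]
force: [4.4, -2.1, -0.5]
gripper_width: 0.0002
now m [62.  35.4] z 91.0 t 11.43 F [ 4.4 -2.1 -0.5] w 0.00021936546841972126
d [-0.0049 -0.0032  0.0099] a [ 0.0015 -0.0061 -0.0042] world [0.563 0.015 0.089]
```

View pics/scene11z.png

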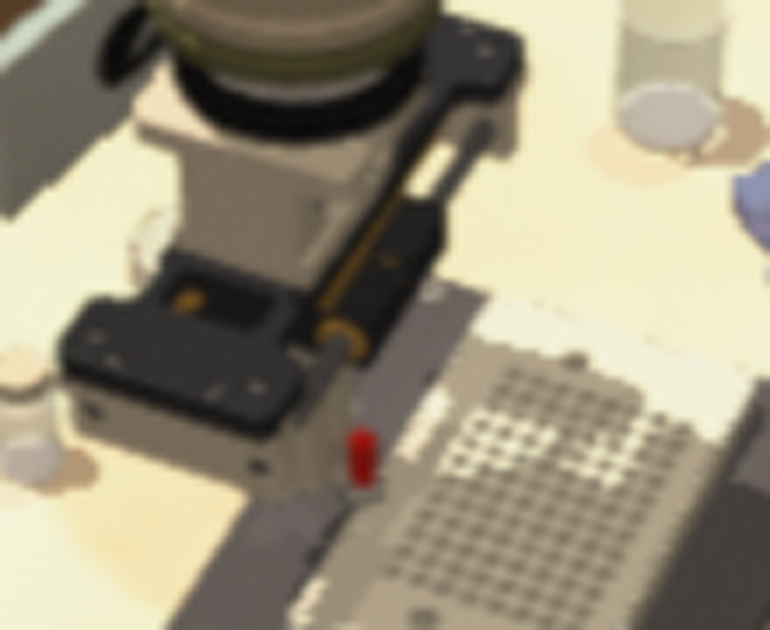

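```bash
python3 -m jog '[{"claw":0,"dx":0.025,"dy":0,"dz":0.01,"ax":0,"ay":0,"az":0},{"claw":0,"dx":0.025,"dy":-0.1,"dz":0.01,"ax":0,"ay":0,"az":0},{"claw":0,"dx":0,"dy":-0.12,"dz":0.01,"ax":0,"ay":0,"az":0},{"claw":0,"dx":-0.09,"dy":-0.12,"dz":0.01,"ax":0,"ay":0,"az":0},{"claw":0,"dx":-0.09,"dy":-0.12,"dz":0.01,"ax":0,"ay":0,"az":0}]';python3 go.py 43 22 89; python3 -c "
from h import *
im=shot('scene','scene12'); zoom(im,210,160,110,90,7,'scene12z')"
```

```text
clock: 12.1
eef_pos: [0.5407, 0.0352, 0.0883]
eef_rot: [3.129, 0.275, 0.002]
force: [0.5, -0.8, 0.6]
gripper_width: 0.0006
now m [42.3 60.2] z 88.3 t 12.1 F [ 0.5 -0.8  0.6] w 0.0006077020908400386
d [ 0.0038  0.1911 -0.0035] a [ 0.0006 -0.002  -0.0027] world [ 0.548 -0.002  0.089]
```

View pics/scene12z.png

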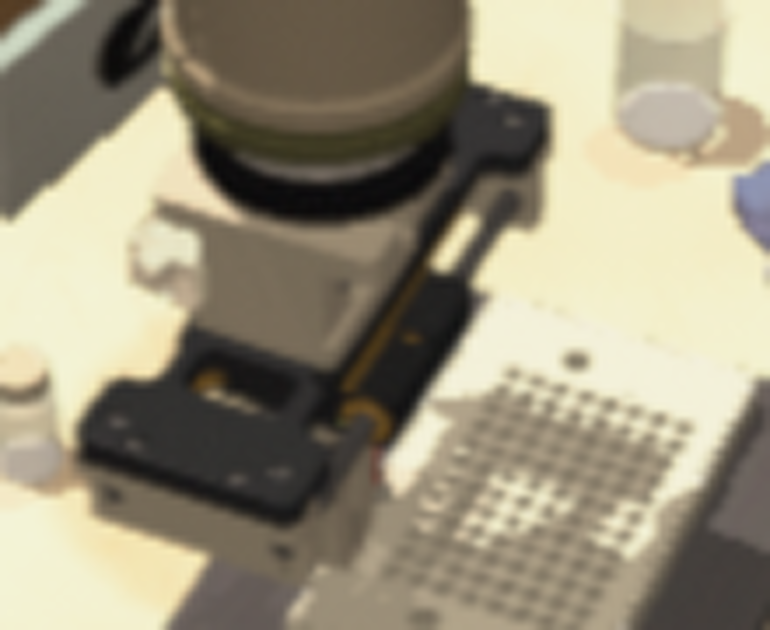

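Finger is on the +y side of the knob. Push −y in steps to the stop.

```bash
python3 -m jog '[{"claw":0,"dx":0.01,"dy":0.04,"dz":-0.004,"ax":0,"ay":0,"az":0},{"claw":0,"dx":0.005,"dy":0.08,"dz":-0.004,"ax":0,"ay":0,"az":0},{"claw":0,"dx":0,"dy":0.115,"dz":-0.004,"ax":0,"ay":0,"az":0},{"claw":0,"dx":0,"dy":0.145,"dz":-0.004,"ax":0,"ay":0,"az":0},{"claw":0,"dx":-0.005,"dy":0.17,"dz":-0.004,"ax":0,"ay":0,"az":0}]';python3 go.py 41 22 89; python3 -m jog '[{"claw":0,"dx":-0.005,"dy":0.01,"dz":0,"ax":0,"ay":0,"az":0},{"claw":0,"dx":-0.005,"dy":0.02,"dz":0,"ax":0,"ay":0,"az":0},{"claw":0,"dx":-0.005,"dy":0.03,"dz":0,"ax":0,"ay":0,"az":0}]';python3 go.py 41 22 89
```

```text
clock: 12.78
eef_pos: [0.5465, 0.0009, 0.0893]
eef_rot: [3.129, 0.274, 0.003]
force: [-1.7, 1.4, -1.3]
gripper_width: 0.0009
now m [42.  25.4] z 89.3 t 12.78 F [-1.7  1.4 -1.3] w 0.0009254485894380304
d [-0.005   0.017   0.0016] a [ 0.0008 -0.0036 -0.0039] world [ 0.546 -0.003  0.089]
clock: 13.15
eef_pos: [0.5465, -0.0051, 0.0893]
eef_rot: [-3.129, -0.274, -0.003]
force: [-1.7, 5.6, 1.5]
gripper_width: 0.0003
now m [41.  19.5] z 89.3 t 13.15 F [-1.7  5.6  1.5] w 0.0002539586514171459
d [ 0.0002 -0.0123  0.0017] a [ 0.     -0.0034 -0.0038] world [ 0.546 -0.003  0.089]
```

```bash
python3 -c "
from h import *
im=shot('scene','scene13'); zoom(im,210,160,110,90,7,'scene13z')"; python3 look.py 13 | tail -3
```

```text
blob [550. 426.] 392 m@68 [-35.6 -50. ] m@61 [-35.3 -50.2]
blob [521. 431.] 364 m@68 [-35.7 -40.1] m@61 [-35.4 -40.3]
```

View pics/scene13z.png

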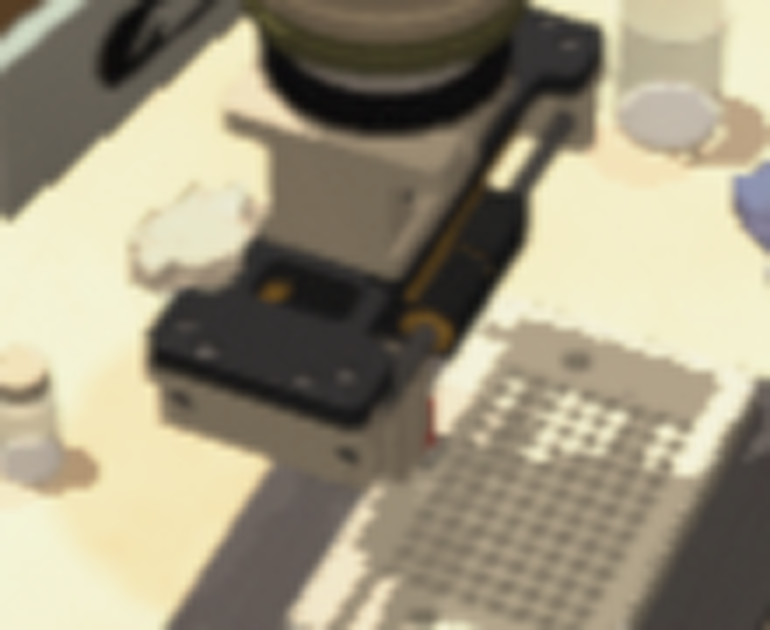

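View pics/top13z.png

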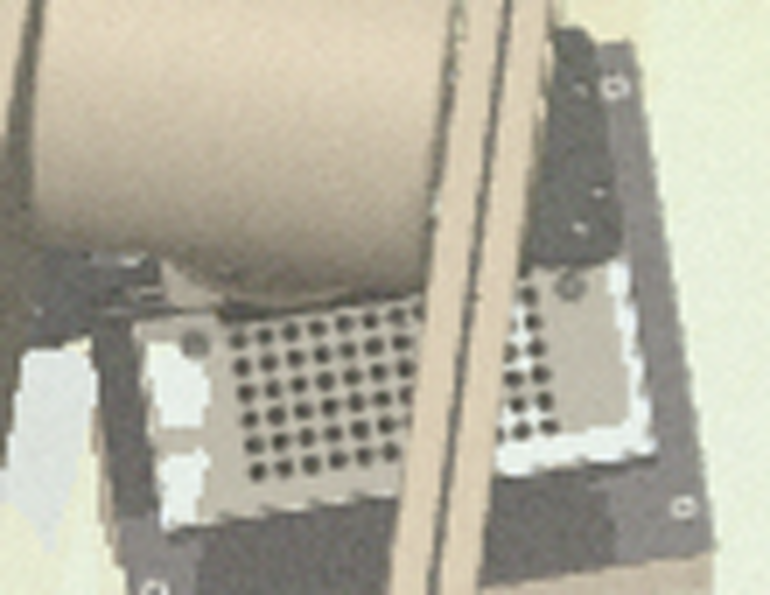

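```bash
python3 -m jog '[{"claw":0,"dx":0,"dy":0.008,"dz":0,"ax":0,"ay":0,"az":0},{"claw":0,"dx":0,"dy":0.015,"dz":0,"ax":0,"ay":0,"az":0},{"claw":0,"dx":0,"dy":0.015,"dz":0,"ax":0,"ay":0,"az":0}]';python3 go.py 41 22 89
```

```text
clock: 13.62
eef_pos: [0.5465, -0.0056, 0.0893]
eef_rot: [-3.126, -0.275, -0.002]
force: [-4.8, 12.4, 3.7]
gripper_width: 0.0004
now m [40.9 19. ] z 89.3 t 13.62 F [-4.8 12.4  3.7] w 0.0003649753277219564
d [ 0.0005 -0.0151  0.0014] a [-0.0072 -0.0026 -0.0026] world [ 0.546 -0.003  0.089]
```

Firmly on the stop (12 N, no further movement). Back off the way I came, rise, and look.

```bash
python3 -m jog '[{"claw":0,"dx":0,"dy":-0.05,"dz":0,"ax":0,"ay":0,"az":0},{"claw":0,"dx":0,"dy":-0.15,"dz":0,"ax":0,"ay":0,"az":0},{"claw":0,"dx":0,"dy":-0.2,"dz":-0.2,"ax":0,"ay":0,"az":0},{"claw":0,"dx":-0.1,"dy":-0.2,"dz":-0.45,"ax":0,"ay":0,"az":0},{"claw":0,"dx":-0.35,"dy":-0.2,"dz":-0.5,"ax":0,"ay":0,"az":0}]'; python3 -m jog '[{"claw":0,"dx":-0.3,"dy":0,"dz":0,"ax":0,"ay":0,"az":0},{"claw":0,"dx":-0.6,"dy":0,"dz":0,"ax":0,"ay":0,"az":0},{"claw":0,"dx":-0.75,"dy":0,"dz":0,"ax":0,"ay":0,"az":0},{"claw":0,"dx":-0.75,"dy":0,"dz":0,"ax":0,"ay":0,"az":0}]';python3 -c "
from h import *
im=shot('scene','scene14'); zoom(im,210,160,140,115,5,'scene14z')"; python3 look.py 14 | grep -E ' [67]..|64|63'
```

```text
clock: 14.25
eef_pos: [0.4731, 0.0218, 0.194]
eef_rot: [-3.127, -0.277, -0.014]
force: [0.5, -1.0, 0.4]
gripper_width: 0.0003
clock: 14.75
eef_pos: [0.3248, -0.0045, 0.1929]
eef_rot: [-3.128, -0.276, -0.018]
force: [0.4, 0.3, 0.3]
gripper_width: 0.0002
blob [570. 287.] 731 m@68 [  9.6 -63.6] m@61 [ 10.1 -64. ]
blob [195. 344.] 735 m@68 [ 9.5 63.6] m@61 [10. 64.]
blob [350. 363.] 707 m@68 [-4.8 13.2] m@61 [-4.3 13.3]
blob [311. 464.] 359 m@68 [-36.1  31.1] m@61 [-35.9  31.3]
```

View pics/scene14z.png

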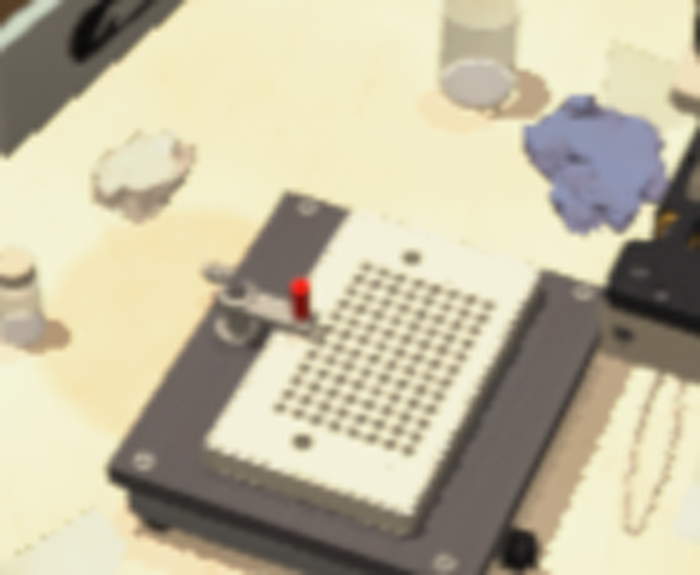

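View pics/top14z.png

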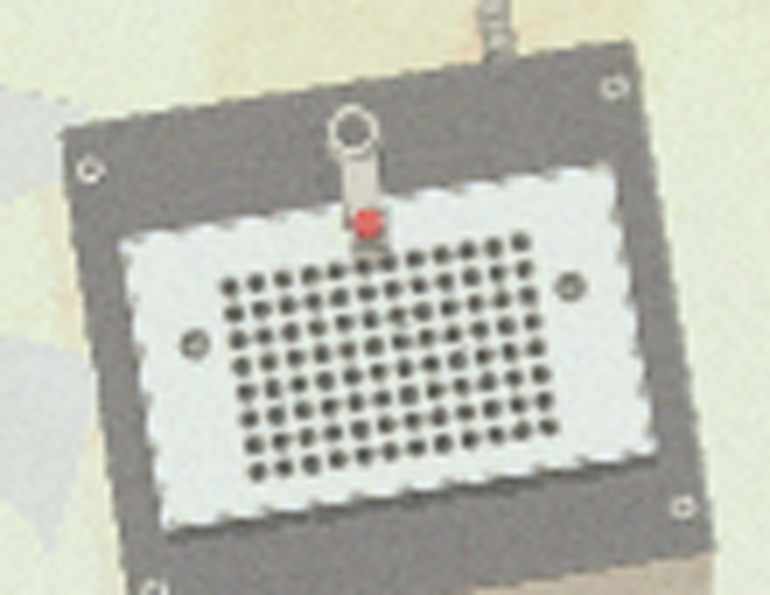

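View pics/top14.png

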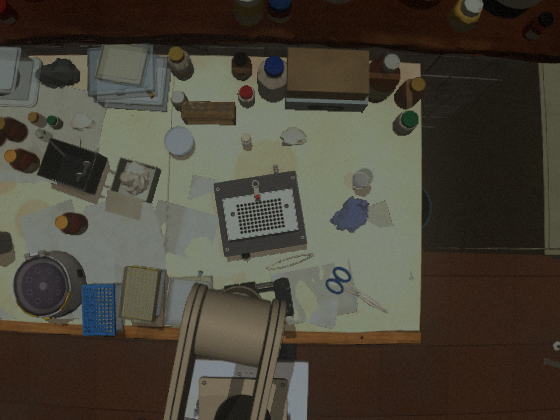

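```bash
python3 - <<'E'
from m import *
YAW,O=0.1766,np.array([.50962,-.03149])
k=np.array([[205+368.5/7-.5,165+222.5/7-.5]]); km=inv(YAW,O,onz("top",k,.0895)[0,:2])*1e3
print(km,np.arctan2(72-km[0],km[1]))
a=cv2.imread("pics/top0.png").astype(int);b=cv2.imread("pics/top14.png").astype(int)
d=(abs(a-b).max(2)>35).astype(np.uint8)
for n,(x,y,w,h) in dict(dishes=(160,122,38,38),vial=(236,130,20,24),beaker=(345,163,32,32),forceps=(262,250,56,24)).items(): print(n,d[y:y+h,x:x+w].sum())
from cell import env
env.hand_in()
E
```

```text
[3.91628978e+01 3.73077255e-02] 1.5696601817972604
dishes 0
vial 0
beaker 0
forceps 0
the job is handed in; nothing more can be done
```

The plate is seated flat on both pins, the clip is swung over its far edge and holds it down, and the job has been handed in. It took about 15 s of the 72 s.

- **Plate:** I squared it with both fingertips on its front edge, pushed it sideways about 14 mm with the closed fingertips, then slid it forward until it dropped over the pins. The sideways push went about 1 mm past centre, which the taper of the pins took up.
- **Clip:** I turned it by its knob with the fingertip until it met its stop. At the stop the push rose to about 13 N and the clip did not move further.

**Last checks**, after the arm had moved clear:
- **Holes:** measured at (10.0, +64.0) and (10.1, −64.0) mm of the manifold, where the pins are at (10, ±64). The pins can be seen inside both holes.
- **Clip angle:** 1.570, with the knob 33 mm from the pivot.
- **Loose things:** before and after pictures of the dishes, vial, beaker and forceps show no change.

One figure disagreed: the fingertip stood about 3 mm further along than I had calculated when the clip met its stop. The picture afterwards showed the clip exactly across the plate's edge. The first automatic outline of the deck was thrown off by shadows, so I read the corners from enlarged pictures, and they fitted the given sizes to within 2 mm.

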